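# Function test of a sprung key lock

### The job

The key lock on the bench is due for its function test, but a yellow parts cup has been left standing on its keyhole: clear it away by nesting it into the matching empty yellow cup, which stays standing upright on the bench, and let go of it. Then take the red-handled key from its wooden stand, push it fully home into the keyhole past the two sticky pins, turn it a quarter turn clockwise (seen from above) to its stop against the return spring, and finish still gripping the key and holding it turned. Leave the gear wheel, the stepped shaft and the V-block where they are.

Things in the scene. Friction and masses are not known exactly. Their poses are not given: they have to be found in the camera images.
- lock: Grey box lock, 96 (x) x 84 (y) mm, fixed to the bench, steel face plate on top 56 mm above the bench. Foot lugs at its x ends reach 61 mm from the centre; a brass bolt sticks 20 mm out of its +y side and draws in as the key turns. Origin: centre of the underside; z up. Keyhole's long side along x. On the face a red mark at the keyhole's +x end (start), a green one on the -y side (turned).
- keyhole (a point): Centre of the keyhole's mouth, top of the face plate; axes as the lock's. Slot 22.5 (x) x 7.5 (y) mm, edges bevelled 1.8 mm, in a fixed plate 6 mm thick; below it the turning plug's slot, 0.5 mm narrower. Two round sprung pins, one on each broad side, stick in 2.6 mm, 15.5 and 26.5 mm below the mouth; sticky: pushing down past them takes up to 10 to 20 N, most at the lower. The key turns only when fully in.
- plug (a joint): Turn of the lock's plug, rad: 0 at rest (slot in line with the keyhole), grows clockwise seen from above up to the stop at 1.57. A return spring pulls it back to 0, with 0.05 N m at rest and 0.13 N m at the stop. The key has about 0.1 rad of play in the plug, so turn it a little beyond a quarter. The key cannot be drawn out while turned.
- key_bow (a point): Point to grip on the key's red plastic bow (handle), on the key's axis, 66 mm above the blade's tip. Bow 30 mm wide (x), 10 mm thick (y; grip across this), from 42 to 84 mm above the tip. z up along the key. 60 g. Half a turn round it is alike, either way fits. At the start it hangs blade-down in the stand, collar on the stand's top. Fully home this point is 27 mm above the lock's face plate.
- key_tip (a point): Lower end of the key's blade, on its axis; axes as key_bow. Flat steel blade 20 mm wide (x), 5 mm thick (y), 0 to 30 mm above the tip, rounded at the tip; round neck 6 mm across from 30 to 39 mm; collar disc 26 mm across from 39 to 42 mm, which rests on the lock's face plate when the key is fully home, the tip then 39 mm below the keyhole's mouth.
- key_stand: Wooden block 75 x 60 x 40 mm, fixed to the bench, with a slot 23.5 x 8.5 mm along its x in which the key stands. Origin: centre of its underside.
- cup_on_lock_centre (a point): Centre, half-way up, of the yellow cup standing on the lock's face plate over the keyhole. Round, open at the top, 70 mm high; the upper 24 mm is a straight band 57 mm across, below it the wall tapers from 50 mm to 36 mm across at the foot. Wall 2.5 mm, inner floor 26 mm above the underside. About 120 g. Grip it from above across the band, close to the rim.
- empty_cup_centre (a point): Centre, half-way up, of the second yellow cup, exactly the same shape, standing upright and empty on the bench. When the other cup is nested in it, that cup sits on its inner floor, 26 mm higher, so its upper band stays free above this one's rim.
- gear_wheel: Bystander: steel gear wheel 84 mm across, 26 mm high, lying on the bench behind the work. Origin: centre of its underside.
- stepped_shaft: Bystander: steel stepped shaft 35 mm across, 110 mm high, standing on the bench behind the work. Origin: centre of its underside.
- v_block: Bystander: steel V-block 45 x 55 x 38 mm on the bench in front of the work. Origin: centre of its underside.
Not all that is in view belongs to the job. Leave any green look-alike of the part that bears cup_on_lock_centre alone.

How it is judged:
By the outcome, as a careful person would: the job done as asked, in the order asked, and still so for the second after the job is handed in, while the arm keeps its last pose, push and grip.
It also fails if it takes over 72 s, if anything falls off the work surface, if the arm or the gripper's body presses on something with over 40 N, if the wrist force passes 120 N, or if a joint passes its speed limit or range.

### The arm

A 6-joint arm with a two-finger parallel gripper is mounted at the origin on a cart in front of the work surface, level with it; the furniture and walls round the work are solid. World frame = base frame: x ahead of the robot, y to its left, z up, the work surface at z = 0. Lengths are in m, angles in rad, forces in N, time in s.
With the tool pointing down it reaches from about 0.3 to 0.775 m from the base axis. Payload 14.6 kg.
Tool frame: the origin (TCP) lies on the centre line of the jaws, within the pads' length; the fingertips stand 19 mm ahead of it and the grasp point (between the pads) is the TCP; y points along the fingers, x is the direction in which the jaws open and shut, and the axes are right-handed (so a half turn about y gives the same grasp; the last joint's range is limited). The gripper opens to 94 mm and grips with 3 to 60 N. Pads are 16 mm wide; open, the fingers measure 119 mm over their backs; the gripper's body (75 mm by 177 mm) begins 78 mm behind the grasp point.
Start: joints at [1.148, 0.3, 1.521, -0, 1.321, -0.067], TCP at [0.192, 0.516, 0.224] pointing down, gripper open.
Joint ranges: [-3.03, 3.03], [-0.79, 2.21], [0.23, 2.52], [-1.04, 4.18], [0, 3.07], [-2.55, 2.55]. Speed limits (rad/s): [2.22, 2.22, 2.57, 3.14, 3.14, 3.14].

### API

Orientations are given as [roll, pitch, yaw] about the fixed x, y, z axes, in that order (R = Rz(yaw) Ry(pitch) Rx(roll)).
In Python, from station import get_obs, cams, workorder gives the robot as it stands.
- The arm moves only by the shell command python3 -m handwheel 'ROWS' [FORCE]. ROWS is JSON, a list of rows, each an object of numbers: "fingers": the opening, from -1 (shut) to 1 (fully open); "x", "y", "z": the shift along the tool's x, y, z in m; "spin": the turn about the tool's y in degrees. In form: [{"fingers": .., "x": .., "y": .., "z": .., "spin": ..}, ...]. A call has exactly 10 rows; each row is the pose to reach, as a shift and turn from the pose commanded when the call began, along the tool's axes at that moment; what a row does not reach only later rows make up. A row lasts 1/10 s, in which the tool goes at most 50 mm and 8.59 degrees, less where a joint would pass 70% of its speed; a pose out of reach is approached as far as the arm can. A call with a gripper value outside its range is refused whole. The fingers move at their own pace and stop on an object; FORCE is the grip in N (left out, the last holds). Time passes only in rows, so rows that repeat a pose let the fingers close, or fill a call up. It gives the time, the measured TCP pose, the force and the opening at its end, in the units of the state.
- get_obs(): the state, without advancing time (a new reading comes with each control period).
- cams.camera(name): name is "side" or "top" or "wrist"; returns (picture, depth): 384x512x3 uint8, red, green, blue; 384x512 float32, m along the optical axis (not along the pixel's ray), 0 where there is no reading.
- cams.get_calibration(name): a dict with "fx", "fy", "cx", "cy" (pixels), "view" (4x4, takes a point from world to camera coordinates). Camera axes: x right, y down, z forward; pixel columns grow to the right and rows downward; lengths in m; the calibration is good to about 2 mm. A picture is of the moment at which its call begins: read the wrist's pose just before it. get_calibration takes no time and is no camera call; for the wrist camera it gives the pose at the moment of the call.
- workorder.hand_in(): hands the job in, once; it reports no verdict.
The state is a dict: "time_s": time; "qpos": joint angles; "joint_vel": joint speeds; "tau": joint torques, N m; "ee_pos": TCP position; "eef_rot": TCP orientation; "force": force on the tool from outside, world axes, zero at the start; "moment": the same for the moment, N m; "grip_width": finger opening in m.
Only numpy, scipy, OpenCV 4.12 (cv2) and the standard library are available. Lean on these libraries where they do the work, as an engineer would, in place of code of your own. Each camera call takes 0.05 s, during which the arm holds its last target. There are 200 camera calls.

## Working session

There is one attempt and no reset: what is moved stays moved. The work goes in short steps, Python scripts to look and compute and a shell command to move; the robot and the scene stay as the last step left them, time stands still between calls to the robot, and variables do not carry over. Pictures are saved under pics/ and viewed, about 8 in all and at most 12, crops included, and the job is handed in when it is done.

```bash
ls; mkdir -p pics; cat > h.py <<'E'
import numpy as np, cv2
from station import get_obs, cams, workorder
def shot(n,f):
    K=cams.get_calibration(n); im,d=cams.camera(n)
    cv2.imwrite(f'pics/{f}.png',im[:,:,::-1]); np.savez(f'pics/{f}.npz',im=im,d=d,view=K['view'],k=[K[a] for a in('fx','fy','cx','cy')])
    return im,d,K
def load(f):
    z=np.load(f'pics/{f}.npz'); return z['im'],z['d'],z['view'],z['k']
def cloud(f):
    im,d,V,k=load(f); v,u=np.mgrid[:d.shape[0],:d.shape[1]]
    p=np.stack([(u-k[2])/k[0]*d,(v-k[3])/k[1]*d,d],-1)
    V=np.linalg.inv(V); w=p@V[:3,:3].T+V[:3,3]; w[d<=0]=np.nan
    return im,w
def proj(f,P):
    im,d,V,k=load(f); c=V[:3,:3]@np.array(P)+V[:3,3]; return k[0]*c[0]/c[2]+k[2],k[1]*c[1]/c[2]+k[3]
E
python3 - <<'E'
from h import *
a=[shot(n,n+'0')[0] for n in('top','side')]
o=get_obs();print(o)
cv2.imwrite('pics/top0b.png',cv2.resize(a[0],(800,600),interpolation=2)[:,:,::-1])
cv2.imwrite('pics/side0b.png',cv2.resize(a[1],(800,600),interpolation=2)[:,:,::-1])
E
```

```text
pics
{'time_s': 0.1, 'qpos': array([ 1.14840580e+00,  3.00434073e-01,  1.52148878e+00,  1.10215271e-05,
        1.32072329e+00, -6.66134425e-02]), 'joint_vel': array([-0.00059462, -0.00129468, -0.0019383 ,  0.00028727, -0.00054222,
        0.00010155]), 'tau': array([ 6.52433428e-04, -5.32648230e+01, -3.53284907e+01,  7.09524332e-02,
        2.35185988e-02, -5.22928201e-05]), 'ee_pos': array([0.19149631, 0.51536232, 0.22394568]), 'eef_rot': array([-1.57071555e+00,  1.05044206e-03,  1.21501655e+00]), 'force': array([-0.47863137,  0.17360934,  0.66614966]), 'moment': array([ 0.01325377, -0.06409344, -0.02927283]), 'grip_width': 0.09405486955598658}
```

View pics/top0b.png

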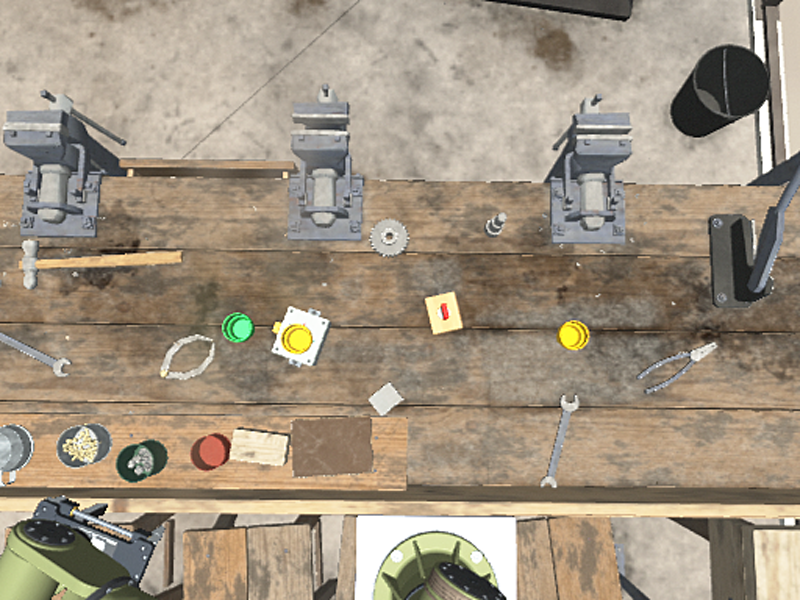

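View pics/side0b.png

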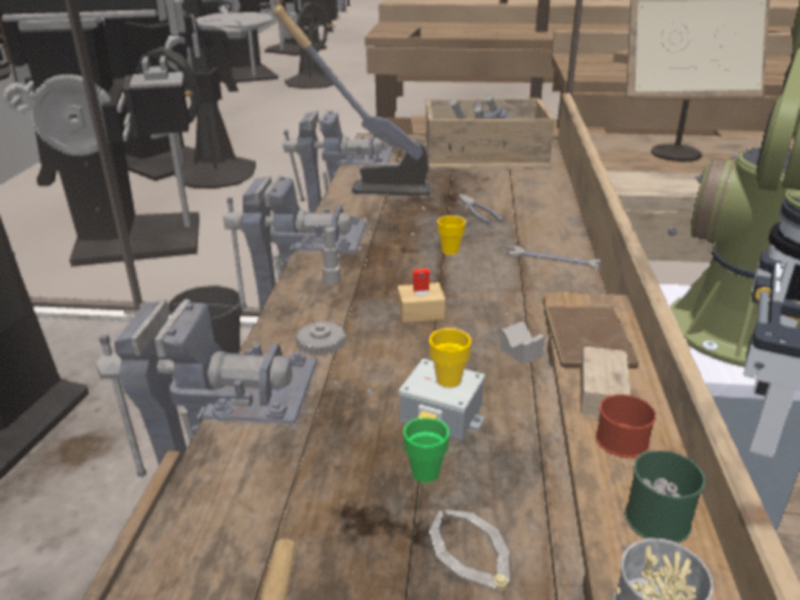

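Candidates in the top picture (800x600): yellow cup on the lock (297,338), the one to move. Empty yellow cup on the bench (573,335), the target. Green look-alike (237,327), to be left alone. Key in its stand (445,312).

```bash
cat > m.py <<'E'
from h import *
def circ(P):
    A=np.c_[2*P[:,:2],np.ones(len(P))]; s=np.linalg.lstsq(A,(P[:,:2]**2).sum(1),rcond=None)[0]
    return s[:2],np.sqrt(s[2]+s[:2]@s[:2])
def rim(f,c,ztop,r=0.05,med=True):
    im,w=cloud(f); h=cv2.cvtColor(im,cv2.COLOR_RGB2HSV)
    m=(np.hypot(w[...,0]-c[0],w[...,1]-c[1])<r)&(abs(w[...,2]-ztop)<.006)
    P=w[m]; hull=cv2.convexHull(P[:,:2].astype(np.float32))[:,0]
    return cv2.minEnclosingCircle(hull.astype(np.float32)),circ(hull),len(P),P[:,2].max()
E
python3 - <<'E'
from m import *
im,w=cloud('top0')
s=.64
for n,(u,v) in dict(cupL=(297,338),cupE=(573,335),green=(237,327),key=(445,312),stand=(437,325),lockface=(312,320),gear=(389,237),shaft=(495,228),vb=(385,398)).items():
    p=w[int(v*s),int(u*s)];print(n,np.round(p,4))
h=cv2.cvtColor(im,cv2.COLOR_RGB2HSV)
for n,lo,hi,box,zr in (('cupL',20,35,(150,200,180,240),(.118,.135)),('cupE',20,35,(345,390,200,230),(.06,.08)),('key',0,8,(270,300,185,215),(.06,.12))):
    m=np.zeros(h.shape[:2],bool);m[box[2]:box[3],box[0]:box[1]]=1
    m&=(h[...,1]>150)&(h[...,0]>=lo)&(h[...,0]<=hi)
    P=w[m];z=P[:,2];print(n,m.sum(),np.round(np.nanpercentile(z,[1,50,90,99]),4))
    Q=P[(z>zr[0])&(z<zr[1])];print(cv2.minEnclosingCircle(Q[:,:2].astype(np.float32)),cv2.minAreaRect(Q[:,:2].astype(np.float32)))
# lock face, stand top
for n,z0,c,r in (('lock',.056,w[int(338*s),int(297*s)],.09),('stand',.040,w[int(312*s),int(445*s)],.07)):
    m=(abs(w[...,2]-z0)<.008)&(np.hypot(w[...,0]-c[0],w[...,1]-c[1])<r)&(h[...,0]<200)
    Q=w[m];print(n,m.sum(),np.median(Q[:,2]),cv2.minAreaRect(Q[:,:2].astype(np.float32)))
# crop of choice check
x=im[180:245,140:220];y=im[180:245,255:335]
cv2.imwrite('pics/crop0.png',cv2.resize(np.hstack([x,y]),None,fx=5,fy=5,interpolation=2)[:,:,::-1])
E
```

```text
cupL [0.5011 0.2763 0.0792]
cupE [ 0.5174 -0.2751  0.0262]
green [0.5242 0.41   0.028 ]
key [ 0.5562 -0.0084  0.0848]
stand [0.5319 0.0041 0.0396]
lockface [0.54   0.2543 0.0541]
gear [ 0.7237  0.1064 -0.0023]
shaft [ 0.7308 -0.11    0.0647]
vb [0.3862 0.1064 0.0181]
cupL 289 [0.0372 0.0872 0.1217 0.1278]
((0.49797365069389343, 0.270590215921402), 0.02782069891691208) ((0.4974905252456665, 0.27080366015434265), (0.04982088506221771, 0.05336306244134903), 1.183807373046875)
cupE 309 [-0.0015  0.0412  0.0686  0.0726]
((0.5151212215423584, -0.2653386890888214), 0.028823168948292732) ((0.5148344039916992, -0.26449277997016907), (0.056007467210292816, 0.05524037405848503), 63.8765983581543)
key 30 [0.0521 0.0834 0.0865 0.0878]
((0.5577943325042725, -0.009987348690629005), 0.014448190107941628) ((0.5576598644256592, -0.009397662244737148), (0.028506478294730186, 0.008460517041385174), 12.84529972076416)
lock 534 0.05568424208198941 ((0.5069882273674011, 0.2758287489414215), (0.0850711315870285, 0.09565781056880951), 70.69338989257812)
stand 409 0.04012527439844815 ((0.5583390593528748, -0.00942043587565422), (0.07497776299715042, 0.06023598834872246), 13.416665077209473)
```

View pics/crop0.png

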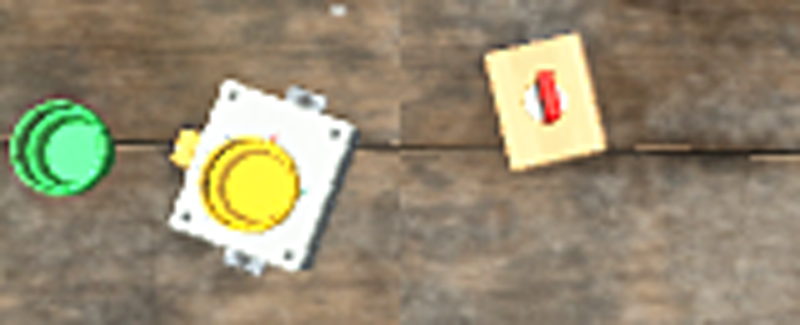

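The crop confirms the choice: the yellow cup stands on the lock (bolt at the left, so lock yaw is about -19°). The green cup is separate, and the key's bow runs along about 13° in its stand. All heights match the description. Moving above the cup.

```bash
cat >> h.py <<'E'
from scipy.spatial.transform import Rotation as Ro
def rel(x,y,z,yawdeg=None):
    o=get_obs(); R=Ro.from_euler('xyz',o['eef_rot']).as_matrix(); p=o['ee_pos']
    s=R.T@(np.array([x,y,z])-p); yaw=np.degrees(np.arctan2(R[1,0],R[0,0]))
    print('t',round(o['time_s'],2),'tcp',np.round(p,4),'yaw',round(yaw,2),'shift',np.round(s,4),'spin',None if yawdeg is None else round((yaw-yawdeg+180)%360-180,2),'grip',round(o['grip_width'],4),'F',np.round(o['force'],1))
E
python3 -c "
from h import *
rel(.498,.271,.224,70.7)"
```

```text
t 0.1 tcp [0.1915 0.5154 0.2239] yaw 69.62 shift [-0.1223  0.     -0.3724] spin -1.08 grip 0.0941 F [-0.5  0.2  0.7]
```

```bash
python3 -m handwheel '[{"fingers":1,"x":-0.012,"y":0,"z":-0.037,"spin":-1},{"fingers":1,"x":-0.025,"y":0,"z":-0.08,"spin":-1},{"fingers":1,"x":-0.04,"y":0,"z":-0.125,"spin":-1},{"fingers":1,"x":-0.056,"y":0,"z":-0.17,"spin":-1},{"fingers":1,"x":-0.072,"y":0,"z":-0.217,"spin":-1},{"fingers":1,"x":-0.088,"y":0,"z":-0.264,"spin":-1},{"fingers":1,"x":-0.102,"y":0,"z":-0.31,"spin":-1},{"fingers":1,"x":-0.114,"y":0,"z":-0.348,"spin":-1},{"fingers":1,"x":-0.122,"y":0,"z":-0.372,"spin":-1},{"fingers":1,"x":-0.122,"y":0,"z":-0.372,"spin":-1}]' 20
python3 - <<'E'
from h import *
im,d,K=shot('wrist','w1')
print(np.linalg.inv(K['view'])[:3].round(3)); rel(.498,.271,.122,70.7)
cv2.imwrite('pics/w1b.png',im[:,:,::-1])
for c,z in (((.498,.271),.126),):
    print([proj('w1',(c[0],c[1],z))])
    im,w=cloud('w1'); h=cv2.cvtColor(im,cv2.COLOR_RGB2HSV)
    m=(np.hypot(w[...,0]-c[0],w[...,1]-c[1])<.05)&(abs(w[...,2]-z)<.004)&(h[...,1]>120)
    P=w[m][:,:2].astype(np.float32); print(len(P),cv2.minEnclosingCircle(P) if len(P) else 0)
E
```

```text
time_s: 1.1
ee_pos: [0.4995, 0.2695, 0.2237]
eef_rot: [-1.57, 0.001, 1.229]
force: [-1.2, -0.1, 0.4]
grip_width: 0.0938
[[ 0.335  0.916  0.221  0.435]
 [ 0.942 -0.325 -0.079  0.293]
 [-0.001  0.235 -0.972  0.384]]
t 1.15 tcp [0.4983 0.2707 0.2238] yaw 70.49 shift [0.0003 0.1018 0.0003] spin -0.21 grip 0.0938 F [ 0.2  0.  -1.4]
[(np.float64(252.35279185395538), np.float64(196.65878030049254))]
394 ((0.4963071644306183, 0.2728781998157501), 0.02792414277791977)
```

View pics/w1b.png

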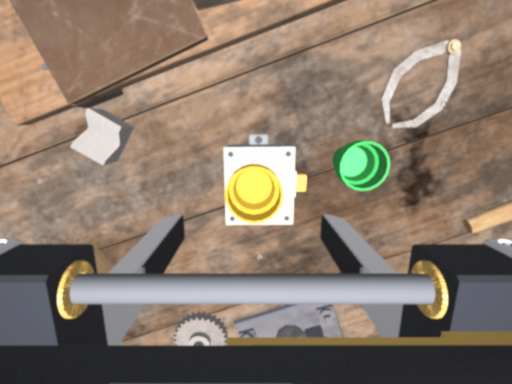

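The wrist picture shows the yellow cup's rim centred at (253,192), midway between the fingers (183 and 322). The rim fit agrees with the top camera to about 2 mm. Descending to grip.

```bash
python3 -m handwheel '[{"fingers":1,"x":0.0015,"y":0.015,"z":0.003,"spin":0},{"fingers":1,"x":0.0015,"y":0.04,"z":0.003,"spin":0},{"fingers":1,"x":0.0015,"y":0.065,"z":0.003,"spin":0},{"fingers":1,"x":0.0015,"y":0.088,"z":0.003,"spin":0},{"fingers":1,"x":0.0015,"y":0.1,"z":0.003,"spin":0},{"fingers":1,"x":0.0015,"y":0.1015,"z":0.003,"spin":0},{"fingers":-0.2,"x":0.0015,"y":0.1015,"z":0.003,"spin":0},{"fingers":-1,"x":0.0015,"y":0.1015,"z":0.003,"spin":0},{"fingers":-1,"x":0.0015,"y":0.1015,"z":0.003,"spin":0},{"fingers":-1,"x":0.0015,"y":0.1015,"z":0.003,"spin":0}]' 20
python3 -c "
from h import *
rel(.498,.271,.222,70.7)"
```

```text
time_s: 2.15
ee_pos: [0.4956, 0.2741, 0.1236]
eef_rot: [-1.571, -0.001, 1.232]
force: [0.4, 0.2, -0.3]
grip_width: 0.0655
t 2.15 tcp [0.4956 0.2741 0.1236] yaw 70.61 shift [-0.0021 -0.0984 -0.0033] spin -0.09 grip 0.0655 F [ 0.4  0.2 -0.3]
```

```bash
python3 -m handwheel '[{"fingers":-1,"x":0,"y":0,"z":0,"spin":0},{"fingers":-1,"x":0,"y":0,"z":0,"spin":0},{"fingers":-1,"x":0,"y":0,"z":0,"spin":0},{"fingers":-1,"x":0,"y":0,"z":0,"spin":0},{"fingers":-1,"x":0,"y":0,"z":0,"spin":0},{"fingers":-1,"x":0,"y":-0.01,"z":0,"spin":0},{"fingers":-1,"x":0,"y":-0.03,"z":0,"spin":0},{"fingers":-1,"x":0,"y":-0.055,"z":0,"spin":0},{"fingers":-1,"x":0,"y":-0.075,"z":0,"spin":0},{"fingers":-1,"x":0,"y":-0.08,"z":0,"spin":0}]' 25
python3 -c "
from h import *
rel(.515,-.265,.202,70.7)"
```

```text
time_s: 3.15
ee_pos: [0.496, 0.2743, 0.2054]
eef_rot: [-1.573, -0.002, 1.233]
force: [0.1, -0.2, -1.9]
grip_width: 0.0568
t 3.15 tcp [0.496  0.2743 0.2054] yaw 70.62 shift [-0.5025  0.0026 -0.1969] spin -0.08 grip 0.0568 F [ 0.1 -0.2 -1.9]
```

```bash
python3 -m handwheel '[{"fingers":-1,"x":-0.018,"y":0,"z":-0.007,"spin":0},{"fingers":-1,"x":-0.06,"y":0,"z":-0.024,"spin":0},{"fingers":-1,"x":-0.106,"y":0,"z":-0.042,"spin":0},{"fingers":-1,"x":-0.152,"y":0,"z":-0.06,"spin":0},{"fingers":-1,"x":-0.198,"y":0,"z":-0.078,"spin":0},{"fingers":-1,"x":-0.244,"y":0,"z":-0.096,"spin":0},{"fingers":-1,"x":-0.29,"y":0,"z":-0.114,"spin":0},{"fingers":-1,"x":-0.336,"y":0,"z":-0.132,"spin":0},{"fingers":-1,"x":-0.38,"y":0,"z":-0.149,"spin":0},{"fingers":-1,"x":-0.42,"y":0,"z":-0.165,"spin":0}]' 25
python3 -c "
from h import *
rel(.515,-.265,.202,70.7)"
```

```text
time_s: 4.15
ee_pos: [0.5111, -0.179, 0.2023]
eef_rot: [-1.57, -0.0, 1.232]
force: [0.9, 0.4, -1.7]
grip_width: 0.0571
t 4.15 tcp [ 0.5111 -0.179   0.2023] yaw 70.58 shift [-0.0798  0.0002 -0.0323] spin -0.12 grip 0.0571 F [ 0.9  0.4 -1.7]
```

```bash
python3 - <<'E'
from h import *
im,d,K=shot('wrist','w2'); it,_,_=shot('top','t2')
for f in('w2','t2','top0'):
    c=np.array([.515,-.265]); I,w=cloud(f); h=cv2.cvtColor(I,cv2.COLOR_RGB2HSV)
    m=(np.hypot(w[...,0]-c[0],w[...,1]-c[1])<.05)&(abs(w[...,2]-.070)<.005)&(h[...,1]>120)
    P=w[m][:,:2].astype(np.float32); print(f,len(P),cv2.minEnclosingCircle(P) if len(P) else 0)
z=cv2.resize(it[190:245,160:225],None,fx=7,fy=7,interpolation=2)[:384]
cv2.imwrite('pics/c2.png',np.hstack([z[:384],im[:z.shape[0]]])[:,:,::-1] if z.shape[0]==384 else im[:,:,::-1]); print(z.shape)
E
```

```text
w2 346 ((0.5132003426551819, -0.2643255591392517), 0.028676385059952736)
t2 0 0
top0 58 ((0.5151212215423584, -0.2653386890888214), 0.028823168948292732)
(384, 455, 3)
```

View pics/c2.png

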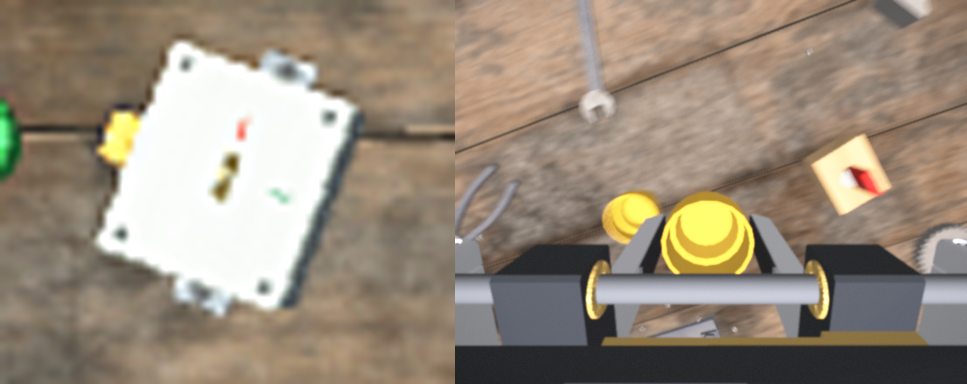

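The left crop shows the lock with its keyhole at crop (225,178), i.e. top pixel (192.1,215.4), red mark above it and green mark to the right. The wrist picture shows the empty cup at (177,215) and the held cup between the fingers. I'll take the offset between the two rims so the camera error cancels.

```bash
python3 - <<'E'
from h import *
I,w=cloud('w2'); h=cv2.cvtColor(I,cv2.COLOR_RGB2HSV)
c=np.array([.511,-.179]); m=(np.hypot(w[...,0]-c[0],w[...,1]-c[1])<.04)&(w[...,2]>.19)&(h[...,1]>120)&(h[...,0]>15)&(h[...,0]<40)
P=w[m]; print(len(P),np.percentile(P[:,2],[5,50,95,99]))
zt=np.percentile(P[:,2],97);Q=P[abs(P[:,2]-zt)<.004][:,:2].astype(np.float32);print(cv2.minEnclosingCircle(Q))
hull=cv2.convexHull(Q)[:,0];print(np.ptp(Q,0))
# keyhole in top
def ray(f,u,v,z):
    _,d,V,k=load(f);V=np.linalg.inv(V);r=V[:3,:3]@np.array([(u-k[2])/k[0],(v-k[3])/k[1],1]);return V[:3,3]+r*(z-V[2,3])/r[2]
S=lambda u,v:ray('t2',160+(u+.5)/7-.5,190+(v+.5)/7-.5,.056)
k=S(225,178);print('keyhole',k,'a',S(231,157),'b',S(219,199),'red',S(242,128),'green',S(279,195))
d=S(242,128)-k;print(np.degrees(np.arctan2(d[1],d[0])));d=S(279,195)-k;print(np.degrees(np.arctan2(d[1],d[0])))
I,w=cloud('t2');m=(abs(w[...,2]-.056)<.006)&(np.hypot(w[...,0]-.507,w[...,1]-.276)<.085)
print(cv2.minAreaRect(w[m][:,:2].astype(np.float32)))
rel(.5132,-.2643,.202)
E
```

```text
4408 [0.19237963 0.29472734 0.30910612 0.30966099]
((0.49506300687789917, -0.16753603518009186), 0.029779493808746338)
[0.02136117 0.05600598]
keyhole [0.50537564 0.27535028 0.056     ] a [0.51470335 0.27302393 0.056     ] b [0.49606623 0.27767207 0.056     ] red [0.52763061 0.26860272 0.056     ] green [0.49817435 0.25126203 0.056     ]
-16.86696571953922
-106.64426534215879
((0.5070862174034119, 0.275980144739151), (0.0850001648068428, 0.0957375168800354), 70.85292053222656)
t 4.25 tcp [ 0.511  -0.181   0.2019] yaw 70.36 shift [-0.0777 -0.0001 -0.0301] spin None grip 0.0572 F [ 0.1  1.  -1.4]
```

```bash
python3 -m handwheel '[{"fingers":-1,"x":-0.02,"y":0,"z":-0.008,"spin":0},{"fingers":-1,"x":-0.05,"y":0,"z":-0.02,"spin":0},{"fingers":-1,"x":-0.07,"y":0,"z":-0.028,"spin":0},{"fingers":-1,"x":-0.0777,"y":0,"z":-0.0303,"spin":0},{"fingers":-1,"x":-0.0777,"y":0,"z":-0.0303,"spin":0},{"fingers":-1,"x":-0.0777,"y":0.015,"z":-0.0303,"spin":0},{"fingers":-1,"x":-0.0777,"y":0.035,"z":-0.0303,"spin":0},{"fingers":-1,"x":-0.0777,"y":0.05,"z":-0.0303,"spin":0},{"fingers":-1,"x":-0.0777,"y":0.056,"z":-0.0303,"spin":0},{"fingers":-1,"x":-0.0777,"y":0.056,"z":-0.0303,"spin":0}]' 25
python3 - <<'E'
from h import *
rel(.5132,-.2643,.095)
im,d,K=shot('wrist','w3'); s,_,_=shot('side','s3')
u,v=proj('s3',(.513,-.265,.1)); u,v=int(u),int(v); print(u,v)
c=cv2.resize(s[v-40:v+40,u-30:u+30],(288,384),interpolation=2)
cv2.imwrite('pics/c3.png',np.hstack([c,im])[:,:,::-1])
E
```

```text
time_s: 5.25
ee_pos: [0.5144, -0.2592, 0.1465]
eef_rot: [-1.57, -0.0, 1.233]
force: [-0.8, -0.8, -1.5]
grip_width: 0.0569
t 5.25 tcp [ 0.5144 -0.2592  0.1465] yaw 70.66 shift [-0.0052  0.0514 -0.0006] spin None grip 0.0569 F [-0.8 -0.8 -1.5]
289 132
```

View pics/c3.png

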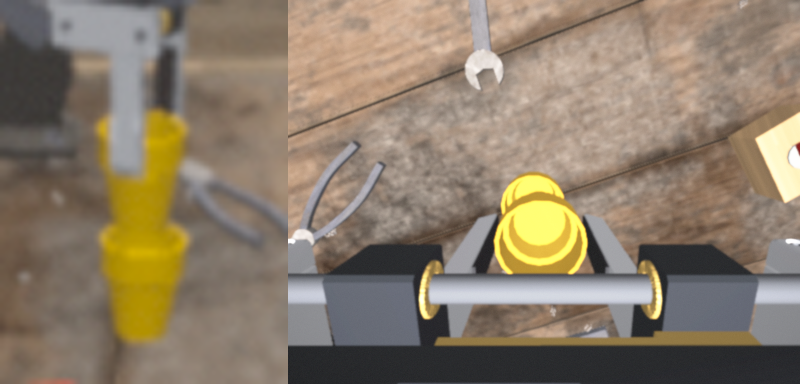

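Both views show the held cup just above the empty one, about 5 mm to the right in tool x (rim centres at 252 and 244 in the wrist picture). That agrees with the TCP reading, so I'll correct by 5 mm and lower.

```bash
python3 -m handwheel '[{"fingers":-1,"x":-0.003,"y":0,"z":0,"spin":0},{"fingers":-1,"x":-0.005,"y":0,"z":0,"spin":0},{"fingers":-1,"x":-0.005,"y":0.005,"z":0,"spin":0},{"fingers":-1,"x":-0.005,"y":0.013,"z":0,"spin":0},{"fingers":-1,"x":-0.005,"y":0.021,"z":0,"spin":0},{"fingers":-1,"x":-0.005,"y":0.029,"z":0,"spin":0},{"fingers":-1,"x":-0.005,"y":0.036,"z":0,"spin":0},{"fingers":-1,"x":-0.005,"y":0.042,"z":0,"spin":0},{"fingers":-1,"x":-0.005,"y":0.046,"z":0,"spin":0},{"fingers":-1,"x":-0.005,"y":0.047,"z":0,"spin":0}]' 25
python3 -c "
from h import *
rel(.5132,-.2643,.0935)"
```

```text
time_s: 6.35
ee_pos: [0.5127, -0.2649, 0.0995]
eef_rot: [-1.57, -0.0, 1.232]
force: [-0.0, -0.7, -1.5]
grip_width: 0.0571
t 6.35 tcp [ 0.5127 -0.2649  0.0995] yaw 70.61 shift [ 0.0008  0.006  -0.0002] spin None grip 0.0571 F [-0.  -0.7 -1.5]
```

```bash
python3 -m handwheel '[{"fingers":-1,"x":0,"y":0.001,"z":0,"spin":0},{"fingers":-1,"x":0,"y":0.002,"z":0,"spin":0},{"fingers":-1,"x":0,"y":0.003,"z":0,"spin":0},{"fingers":-1,"x":0,"y":0.004,"z":0,"spin":0},{"fingers":-1,"x":0,"y":0.0045,"z":0,"spin":0},{"fingers":-1,"x":0,"y":0.005,"z":0,"spin":0},{"fingers":-1,"x":0,"y":0.0055,"z":0,"spin":0},{"fingers":-1,"x":0,"y":0.0055,"z":0,"spin":0},{"fingers":-1,"x":0,"y":0.0055,"z":0,"spin":0},{"fingers":-1,"x":0,"y":0.0055,"z":0,"spin":0}]' 25
python3 -c "
from h import *
rel(.5132,-.2643,.0935)"
```

```text
time_s: 7.35
ee_pos: [0.5128, -0.265, 0.0945]
eef_rot: [-1.571, 0.0, 1.232]
force: [-0.1, -0.8, -1.2]
grip_width: 0.0571
t 7.35 tcp [ 0.5128 -0.265   0.0945] yaw 70.62 shift [ 0.0008  0.001  -0.0001] spin None grip 0.0571 F [-0.1 -0.8 -1.2]
```

```bash
python3 -m handwheel '[{"fingers":-1,"x":0,"y":0.0005,"z":0,"spin":0},{"fingers":-1,"x":0,"y":0.001,"z":0,"spin":0},{"fingers":-1,"x":0,"y":0.0015,"z":0,"spin":0},{"fingers":-1,"x":0,"y":0.002,"z":0,"spin":0},{"fingers":-1,"x":0,"y":0.002,"z":0,"spin":0},{"fingers":-1,"x":0,"y":0.002,"z":0,"spin":0},{"fingers":-1,"x":0,"y":0.002,"z":0,"spin":0},{"fingers":-1,"x":0,"y":0.002,"z":0,"spin":0},{"fingers":-1,"x":0,"y":0.002,"z":0,"spin":0},{"fingers":-1,"x":0,"y":0.002,"z":0,"spin":0}]' 25
python3 -c "
from h import *
rel(.5132,-.2643,.0935)"
```

```text
time_s: 8.35
ee_pos: [0.5132, -0.2651, 0.0933]
eef_rot: [-1.572, 0.0, 1.232]
force: [-2.2, 1.1, 7.7]
grip_width: 0.0568
t 8.35 tcp [ 0.5132 -0.2651  0.0933] yaw 70.61 shift [ 0.0008 -0.0002  0.0003] spin None grip 0.0568 F [-2.2  1.1  7.7]
```

Contact is at z=0.0933, the nested height, with 8 N upward. Releasing and retreating upward.

```bash
python3 -m handwheel '[{"fingers":0.5,"x":0,"y":-0.001,"z":0,"spin":0},{"fingers":1,"x":0,"y":-0.001,"z":0,"spin":0},{"fingers":1,"x":0,"y":-0.001,"z":0,"spin":0},{"fingers":1,"x":0,"y":-0.001,"z":0,"spin":0},{"fingers":1,"x":0,"y":-0.005,"z":0,"spin":0},{"fingers":1,"x":0,"y":-0.02,"z":0,"spin":0},{"fingers":1,"x":0,"y":-0.045,"z":0,"spin":0},{"fingers":1,"x":0,"y":-0.07,"z":0,"spin":0},{"fingers":1,"x":0,"y":-0.095,"z":0,"spin":0},{"fingers":1,"x":0,"y":-0.11,"z":0,"spin":0}]' 25
python3 - <<'E'
from h import *
rel(.5577,-.0095,.2,103.1)
s,_,_=shot('side','s4')
I,w=cloud('s4');h=cv2.cvtColor(I,cv2.COLOR_RGB2HSV)
m=(np.hypot(w[...,0]-.513,w[...,1]+.265)<.05)&(h[...,1]>120)&(h[...,0]>18)&(h[...,0]<40)&(w[...,2]<.15)
print(m.sum(),np.percentile(w[m][:,2],[1,50,95,99]))
E
```

```text
time_s: 9.35
ee_pos: [0.5132, -0.2652, 0.2059]
eef_rot: [-1.574, 0.001, 1.233]
force: [0.3, 0.0, 0.1]
grip_width: 0.0937
t 9.35 tcp [ 0.5132 -0.2652  0.2059] yaw 70.62 shift [0.256  0.0056 0.0429] spin -32.48 grip 0.0937 F [0.3 0.  0.1]
497 [-0.00034651  0.06594995  0.09413694  0.09629503]
```

The nest is confirmed (top at 0.096 m). On to the key, rotating to yaw 103°.

```bash
python3 -m handwheel '[{"fingers":1,"x":0.015,"y":0,"z":0.002,"spin":-4},{"fingers":1,"x":0.05,"y":0,"z":0.008,"spin":-10},{"fingers":1,"x":0.09,"y":0,"z":0.015,"spin":-16},{"fingers":1,"x":0.13,"y":0,"z":0.022,"spin":-22},{"fingers":1,"x":0.17,"y":0,"z":0.029,"spin":-27},{"fingers":1,"x":0.21,"y":0,"z":0.035,"spin":-31},{"fingers":1,"x":0.24,"y":0,"z":0.04,"spin":-32.5},{"fingers":1,"x":0.256,"y":0,"z":0.043,"spin":-32.5},{"fingers":1,"x":0.256,"y":0,"z":0.043,"spin":-32.5},{"fingers":1,"x":0.256,"y":0,"z":0.043,"spin":-32.5}]' 25
python3 - <<'E'
from h import *
im,d,K=shot('wrist','w5')
rel(.5577,-.0095,.067,103.1)
I,w=cloud('w5');h=cv2.cvtColor(I,cv2.COLOR_RGB2HSV)
near=np.hypot(w[...,0]-.558,w[...,1]+.01)<.03
m=near&(h[...,1]>150)&((h[...,0]<8)|(h[...,0]>172))&(abs(w[...,2]-.085)<.003)
P=w[m][:,:2].astype(np.float32);print(m.sum(),np.nanmedian(w[m][:,2]),cv2.minAreaRect(P))
m=(np.hypot(w[...,0]-.558,w[...,1]+.01)<.06)&(abs(w[...,2]-.040)<.003);P=w[m][:,:2].astype(np.float32);print(m.sum(),cv2.minAreaRect(P))
E
```

```text
time_s: 10.4
ee_pos: [0.5571, -0.01, 0.2025]
eef_rot: [-1.571, 0.0, 1.799]
force: [-0.8, -0.8, 0.3]
grip_width: 0.0941
t 10.45 tcp [ 0.5571 -0.0104  0.2025] yaw 103.03 shift [ 0.0008  0.1355 -0.0008] spin -0.07 grip 0.0939 F [0.4 0.1 0.6]
123 0.0848702770169078 ((0.5563962459564209, -0.00954355113208294), (0.027702413499355316, 0.007341647520661354), 13.034124374389648)
2707 ((0.5572104454040527, -0.008813980966806412), (0.07547309249639511, 0.06014245003461838), 13.873266220092773)
```

The wrist fit gives the key at (0.557,-0.0095), yaw 13°, bow top 0.085, which agrees with the top camera within 1 mm. Descending and gripping.

```bash
python3 -m handwheel '[{"fingers":-0.2,"x":0.001,"y":0.01,"z":0,"spin":0},{"fingers":-0.2,"x":0.001,"y":0.03,"z":0,"spin":0},{"fingers":-0.2,"x":0.001,"y":0.05,"z":0,"spin":0},{"fingers":-0.2,"x":0.001,"y":0.07,"z":0,"spin":0},{"fingers":-0.2,"x":0.001,"y":0.09,"z":0,"spin":0},{"fingers":-0.2,"x":0.001,"y":0.108,"z":0,"spin":0},{"fingers":-0.2,"x":0.001,"y":0.122,"z":0,"spin":0},{"fingers":-0.2,"x":0.001,"y":0.132,"z":0,"spin":0},{"fingers":-0.2,"x":0.001,"y":0.1355,"z":0,"spin":0},{"fingers":-0.2,"x":0.001,"y":0.1355,"z":0,"spin":0}]' 55
python3 -m handwheel '[{"fingers":-0.6,"x":0,"y":0,"z":0,"spin":0},{"fingers":-1,"x":0,"y":0,"z":0,"spin":0},{"fingers":-1,"x":0,"y":0,"z":0,"spin":0},{"fingers":-1,"x":0,"y":0,"z":0,"spin":0},{"fingers":-1,"x":0,"y":0,"z":0,"spin":0},{"fingers":-1,"x":0,"y":0,"z":0,"spin":0},{"fingers":-1,"x":0,"y":0,"z":0,"spin":0},{"fingers":-1,"x":0,"y":0,"z":0,"spin":0},{"fingers":-1,"x":0,"y":0,"z":0,"spin":0},{"fingers":-1,"x":0,"y":0,"z":0,"spin":0}]' 55
python3 -c "
from h import *
rel(.557,-.0095,.067,103.1)"
```

```text
time_s: 11.45
ee_pos: [0.557, -0.0084, 0.0668]
eef_rot: [-1.571, -0.0, 1.799]
force: [-0.3, -0.4, 0.7]
grip_width: 0.0378
time_s: 12.45
ee_pos: [0.5574, -0.0089, 0.0674]
eef_rot: [-1.572, 0.001, 1.8]
force: [0.7, -5.3, 1.2]
grip_width: 0.0096
t 12.45 tcp [ 0.5574 -0.0089  0.0674] yaw 103.11 shift [-0.0005  0.0004  0.0005] spin 0.01 grip 0.0096 F [ 0.7 -5.3  1.2]
```

```bash
python3 -m handwheel '[{"fingers":-1,"x":0,"y":-0.004,"z":0,"spin":0},{"fingers":-1,"x":0,"y":-0.012,"z":0,"spin":0},{"fingers":-1,"x":0,"y":-0.022,"z":0,"spin":0},{"fingers":-1,"x":0,"y":-0.034,"z":0,"spin":0},{"fingers":-1,"x":0,"y":-0.046,"z":0,"spin":0},{"fingers":-1,"x":0,"y":-0.06,"z":0,"spin":0},{"fingers":-1,"x":0,"y":-0.075,"z":0,"spin":0},{"fingers":-1,"x":0,"y":-0.09,"z":0,"spin":0},{"fingers":-1,"x":0,"y":-0.098,"z":0,"spin":0},{"fingers":-1,"x":0,"y":-0.1,"z":0,"spin":0}]' 55
python3 - <<'E'
from h import *
rel(.506,.2757,.167,70.8)
# lock face from w1 (wrist) : rectangle
I,w=cloud('w1');m=(abs(w[...,2]-.056)<.004)&(np.hypot(w[...,0]-.507,w[...,1]-.276)<.085)
print(m.sum(),cv2.minAreaRect(w[m][:,:2].astype(np.float32)))
E
```

```text
time_s: 13.45
ee_pos: [0.5573, -0.0081, 0.1682]
eef_rot: [-1.573, 0.0, 1.8]
force: [-0.1, -0.4, -0.7]
grip_width: 0.0099
t 13.45 tcp [ 0.5573 -0.0081  0.1682] yaw 103.12 shift [ 0.288   0.0012 -0.0144] spin 32.32 grip 0.0099 F [-0.1 -0.4 -0.7]
2609 ((0.5062990784645081, 0.27705809473991394), (0.08408209681510925, 0.09650443494319916), 70.86100769042969)
```

```bash
python3 -m handwheel '[{"fingers":-1,"x":0.015,"y":0,"z":0,"spin":3},{"fingers":-1,"x":0.05,"y":0,"z":-0.002,"spin":8},{"fingers":-1,"x":0.09,"y":0,"z":-0.004,"spin":13},{"fingers":-1,"x":0.13,"y":0,"z":-0.006,"spin":18},{"fingers":-1,"x":0.17,"y":0,"z":-0.008,"spin":23},{"fingers":-1,"x":0.21,"y":0,"z":-0.01,"spin":27},{"fingers":-1,"x":0.245,"y":0,"z":-0.012,"spin":30},{"fingers":-1,"x":0.272,"y":0,"z":-0.014,"spin":32.3},{"fingers":-1,"x":0.286,"y":0,"z":-0.0144,"spin":32.3},{"fingers":-1,"x":0.288,"y":0,"z":-0.0144,"spin":32.3}]' 55
python3 - <<'E'
from h import *
im,d,K=shot('wrist','w6')
rel(.506,.2757,.167,70.8)
for z in (.085,.101,.056): print(proj('w6',(.506,.2757,z)))
c=cv2.resize(im[90:240,155:355],(800,600),interpolation=2)
cv2.imwrite('pics/c6.png',c[:,:,::-1])
I,w=cloud('w6');m=(abs(w[...,2]-.056)<.004)&(np.hypot(w[...,0]-.507,w[...,1]-.276)<.085)
print(m.sum(),cv2.minAreaRect(w[m][:,:2].astype(np.float32)))
E
```

```text
time_s: 14.45
ee_pos: [0.5052, 0.2764, 0.1665]
eef_rot: [-1.57, 0.0, 1.239]
force: [-0.4, -0.3, -1.4]
grip_width: 0.0093
t 14.5 tcp [0.5055 0.2756 0.1665] yaw 70.93 shift [ 0.0003 -0.0005 -0.0005] spin 0.13 grip 0.0099 F [-0.6  0.1 -1.6]
(np.float64(250.91815107328242), np.float64(204.23582073026492))
(np.float64(250.83284973833588), np.float64(209.4450458693768))
(np.float64(251.0486015248582), np.float64(196.26940646273582))
5903 ((0.5062314867973328, 0.27687638998031616), (0.08419666439294815, 0.09652771055698395), 70.89109802246094)
```

View pics/c6.png

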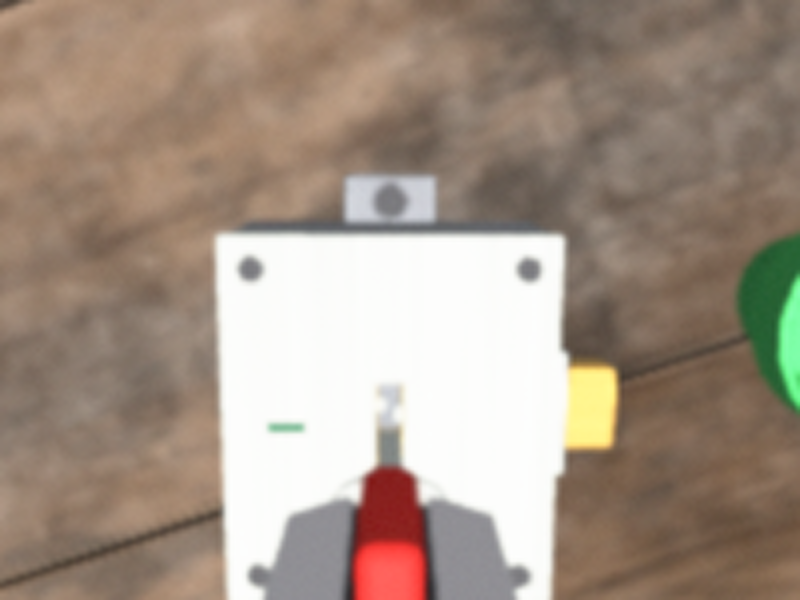

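The crop shows the keyhole under the blade, with keyhole column 390 and blade column 389, so it is aligned sideways. The keyhole's near end is at row 384, the green mark (its centre) at row 427, and the blade's near edge at about row 428. Checking the lengthwise offset.

```bash
python3 - <<'E'
from h import *
a=np.radians(-19.2);X=np.array([np.cos(a),np.sin(a),0])
cr=lambda p:(round((p[0]-155+.5)*4-.5,1),round((p[1]-90+.5)*4-.5,1))
t=np.array([.5055,.2756,0])
for z in(.1005,.1025,.1305): print('blade near edge',z,cr(proj('w6',t-.010*X+[0,0,z])))
k=np.array([.506,.2757,.056])
for n,s in(('near end',-.01125),('bevel',-.01305),('centre',0)): print(n,cr(proj('w6',k+s*X)))
print(cr(proj('w6',k-.048*X)), 'lock near edge, if key hole at centre (seen 233)')
im,d,K,kk=load('w6')
for r in range(184,212,2): print(r,im[r,250:255].mean(1).astype(int) if 0 else im[r,252],round(float(d[r,252]),4),end=' | ')
E
```

```text
blade near edge 0.1005 (np.float64(383.7), np.float64(431.4))
blade near edge 0.1025 (np.float64(383.7), np.float64(433.8))
blade near edge 0.1305 (np.float64(382.8), np.float64(472.5))
near end (np.float64(385.8), np.float64(383.1))
bevel (np.float64(385.8), np.float64(376.1))
centre (np.float64(385.7), np.float64(426.6))
(np.float64(386.2), np.float64(235.2)) lock near edge, if key hole at centre (seen 233)
184 [251 252 250] 0.2782 | 186 [223 225 226] 0.3258 | 188 [203 206 212] 0.3277 | 190 [210 214 218] 0.329 | 192 [209 213 217] 0.3282 | 194 [206 209 213] 0.3301 | 196 [189 188 187] 0.3293 | 198 [141 142 137] 0.226 | 200 [129 134 133] 0.221 | 202 [131 136 134] 0.2163 | 204 [130 136 133] 0.2113 | 206 [132  96  93] 0.1877 | 208 [134  32  30] 0.184 | 210 [134  30  27] 0.1793 |
```

```bash
python3 -m handwheel '[{"fingers":-1,"x":0.0003,"y":0.004,"z":-0.0008,"spin":0.1},{"fingers":-1,"x":0.0003,"y":0.012,"z":-0.0008,"spin":0.1},{"fingers":-1,"x":0.0003,"y":0.022,"z":-0.0008,"spin":0.1},{"fingers":-1,"x":0.0003,"y":0.032,"z":-0.0008,"spin":0.1},{"fingers":-1,"x":0.0003,"y":0.038,"z":-0.0008,"spin":0.1},{"fingers":-1,"x":0.0003,"y":0.042,"z":-0.0008,"spin":0.1},{"fingers":-1,"x":0.0003,"y":0.045,"z":-0.0008,"spin":0.1},{"fingers":-1,"x":0.0003,"y":0.048,"z":-0.0008,"spin":0.1},{"fingers":-1,"x":0.0003,"y":0.051,"z":-0.0008,"spin":0.1},{"fingers":-1,"x":0.0003,"y":0.053,"z":-0.0008,"spin":0.1}]' 58
python3 -c "
from h import *
rel(.506,.2757,.083,70.8)"
```

```text
time_s: 15.5
ee_pos: [0.5065, 0.2755, 0.1138]
eef_rot: [-1.571, -0.0, 1.234]
force: [0.5, 0.3, -0.0]
grip_width: 0.01
t 15.5 tcp [0.5065 0.2755 0.1138] yaw 70.72 shift [-0.      0.0308  0.0006] spin -0.08 grip 0.01 F [ 0.5  0.3 -0. ]
```

The tip is 8 mm below the mouth with no contact force. Pushing past the first pin.

```bash
python3 -m handwheel '[{"fingers":-1,"x":0,"y":0.002,"z":0,"spin":0},{"fingers":-1,"x":0,"y":0.004,"z":0,"spin":0},{"fingers":-1,"x":0,"y":0.006,"z":0,"spin":0},{"fingers":-1,"x":0,"y":0.008,"z":0,"spin":0},{"fingers":-1,"x":0,"y":0.01,"z":0,"spin":0},{"fingers":-1,"x":0,"y":0.012,"z":0,"spin":0},{"fingers":-1,"x":0,"y":0.014,"z":0,"spin":0},{"fingers":-1,"x":0,"y":0.016,"z":0,"spin":0},{"fingers":-1,"x":0,"y":0.017,"z":0,"spin":0},{"fingers":-1,"x":0,"y":0.017,"z":0,"spin":0}]' 60
python3 -c "
from h import *
rel(.506,.2757,.083,70.8)"
```

```text
time_s: 16.5
ee_pos: [0.5065, 0.2751, 0.0968]
eef_rot: [-1.571, 0.001, 1.234]
force: [-0.9, -5.5, 1.0]
grip_width: 0.0094
t 16.5 tcp [0.5065 0.2751 0.0968] yaw 70.71 shift [0.0005 0.0138 0.0006] spin -0.09 grip 0.0094 F [-0.9 -5.5  1. ]
```

```bash
python3 -m handwheel '[{"fingers":-1,"x":0,"y":0.002,"z":0,"spin":0},{"fingers":-1,"x":0,"y":0.004,"z":0,"spin":0},{"fingers":-1,"x":0,"y":0.006,"z":0,"spin":0},{"fingers":-1,"x":0,"y":0.008,"z":0,"spin":0},{"fingers":-1,"x":0,"y":0.01,"z":0,"spin":0},{"fingers":-1,"x":0,"y":0.012,"z":0,"spin":0},{"fingers":-1,"x":0,"y":0.013,"z":0,"spin":0},{"fingers":-1,"x":0,"y":0.014,"z":0,"spin":0},{"fingers":-1,"x":0,"y":0.0145,"z":0,"spin":0},{"fingers":-1,"x":0,"y":0.0145,"z":0,"spin":0}]' 60
python3 -c "
from h import *
rel(.506,.2757,.083,70.8)"
```

```text
time_s: 17.5
ee_pos: [0.5075, 0.276, 0.0834]
eef_rot: [-1.573, -0.002, 1.234]
force: [1.3, -1.2, 5.8]
grip_width: 0.0096
t 17.5 tcp [0.5075 0.276  0.0834] yaw 70.71 shift [-0.0007  0.0004  0.0013] spin -0.09 grip 0.0096 F [ 1.3 -1.2  5.8]
```

```bash
python3 -m handwheel '[{"fingers":-1,"x":0,"y":0.0005,"z":0,"spin":0},{"fingers":-1,"x":0,"y":0.001,"z":0,"spin":0},{"fingers":-1,"x":0,"y":0.0015,"z":0,"spin":0},{"fingers":-1,"x":0,"y":0.0015,"z":0,"spin":0},{"fingers":-1,"x":0,"y":0.0015,"z":0,"spin":0},{"fingers":-1,"x":0,"y":0.0015,"z":0,"spin":0},{"fingers":-1,"x":0,"y":0.0015,"z":0,"spin":0},{"fingers":-1,"x":0,"y":0.0015,"z":0,"spin":0},{"fingers":-1,"x":0,"y":0.0015,"z":0,"spin":0},{"fingers":-1,"x":0,"y":0.0015,"z":0,"spin":0}]' 60
python3 - <<'E'
from h import *
rel(.506,.2757,.083,70.8); print(get_obs()['moment'])
s,_,_=shot('side','s7'); u,v=map(int,proj('s7',(.506,.276,.06))); print(u,v)
cv2.imwrite('pics/c7.png',cv2.resize(s[v-50:v+40,u-60:u+60],(800,600),interpolation=2)[:,:,::-1])
E
```

```text
time_s: 18.5
ee_pos: [0.5075, 0.276, 0.0833]
eef_rot: [-1.573, -0.003, 1.234]
force: [-4.7, -4.6, 21.6]
grip_width: 0.0097
t 18.5 tcp [0.5075 0.276  0.0833] yaw 70.71 shift [-0.0008  0.0003  0.0014] spin -0.09 grip 0.0097 F [-4.7 -4.6 21.6]
[-0.90146631  1.00274741 -0.02163213]
283 242
```

View pics/c7.png

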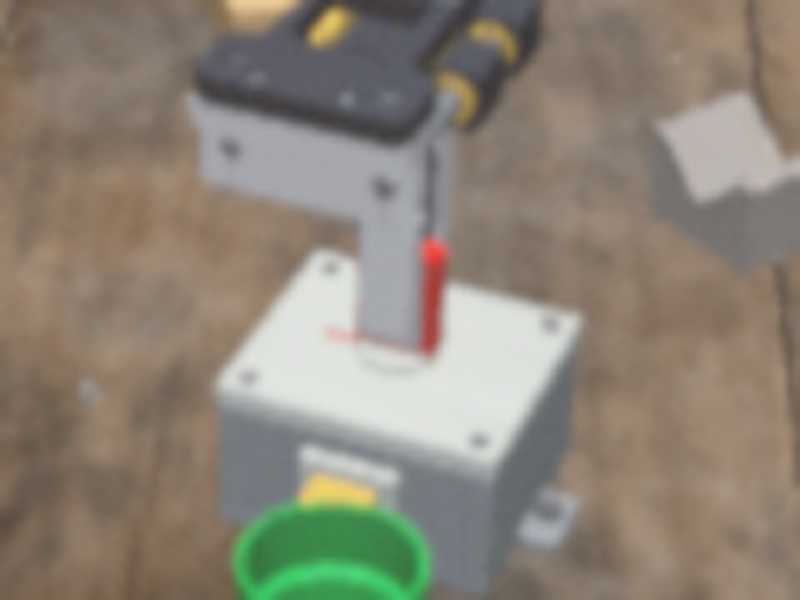

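The picture shows the collar resting on the face plate. Height 0.0833 and the force rising to 22 N agree that the key is fully home. Easing the push and turning clockwise.

```bash
python3 -m handwheel '[{"fingers":-1,"x":0,"y":-0.001,"z":0,"spin":3},{"fingers":-1,"x":0,"y":-0.001,"z":0,"spin":8},{"fingers":-1,"x":0,"y":-0.001,"z":0,"spin":13},{"fingers":-1,"x":0,"y":-0.001,"z":0,"spin":18},{"fingers":-1,"x":0,"y":-0.001,"z":0,"spin":23},{"fingers":-1,"x":0,"y":-0.001,"z":0,"spin":28},{"fingers":-1,"x":0,"y":-0.001,"z":0,"spin":33},{"fingers":-1,"x":0,"y":-0.001,"z":0,"spin":38},{"fingers":-1,"x":0,"y":-0.001,"z":0,"spin":42},{"fingers":-1,"x":0,"y":-0.001,"z":0,"spin":45}]' 60
python3 -c "
from h import *
rel(.506,.2757,.083,-27.2);print(get_obs()['moment'])"
```

```text
time_s: 19.55
ee_pos: [0.5076, 0.2757, 0.0834]
eef_rot: [-1.571, -0.003, 0.446]
force: [0.7, -4.0, 10.7]
grip_width: 0.0095
t 19.55 tcp [0.5076 0.2757 0.0834] yaw 25.56 shift [-0.0014  0.0004  0.0007] spin 52.76 grip 0.0095 F [ 0.7 -4.  10.7]
[-0.98038417 -0.00514417  0.10774995]
```

```bash
python3 -m handwheel '[{"fingers":-1,"x":0,"y":0,"z":0,"spin":5},{"fingers":-1,"x":0,"y":0,"z":0,"spin":11},{"fingers":-1,"x":0,"y":0,"z":0,"spin":17},{"fingers":-1,"x":0,"y":0,"z":0,"spin":23},{"fingers":-1,"x":0,"y":0,"z":0,"spin":29},{"fingers":-1,"x":0,"y":0,"z":0,"spin":35},{"fingers":-1,"x":0,"y":0,"z":0,"spin":41},{"fingers":-1,"x":0,"y":0,"z":0,"spin":46},{"fingers":-1,"x":0,"y":0,"z":0,"spin":50},{"fingers":-1,"x":0,"y":0,"z":0,"spin":52}]' 60
python3 -c "
from h import *
rel(.506,.2757,.083,-27.2);print(get_obs()['moment'])"
```

```text
time_s: 20.55
ee_pos: [0.5075, 0.2755, 0.0834]
eef_rot: [-1.569, -0.002, -0.461]
force: [0.0, -5.4, 12.0]
grip_width: 0.0095
t 20.55 tcp [0.5075 0.2755 0.0834] yaw -26.43 shift [-0.0014  0.0004 -0.0005] spin 0.77 grip 0.0095 F [ 0.  -5.4 12. ]
[-1.38290629  0.25464704  0.22124238]
```

```bash
python3 -m handwheel '[{"fingers":-1,"x":0,"y":0,"z":0,"spin":1},{"fingers":-1,"x":0,"y":0,"z":0,"spin":2},{"fingers":-1,"x":0,"y":0,"z":0,"spin":3},{"fingers":-1,"x":0,"y":0,"z":0,"spin":3},{"fingers":-1,"x":0,"y":0,"z":0,"spin":3},{"fingers":-1,"x":0,"y":0,"z":0,"spin":3},{"fingers":-1,"x":0,"y":0,"z":0,"spin":3},{"fingers":-1,"x":0,"y":0,"z":0,"spin":3},{"fingers":-1,"x":0,"y":0,"z":0,"spin":3},{"fingers":-1,"x":0,"y":0,"z":0,"spin":3}]' 60
python3 - <<'E'
from h import *
rel(.506,.2757,.083,-27.2);print(get_obs()['moment'])
s,_,_=shot('side','s8'); u,v=map(int,proj('s8',(.506,.276,.06)))
a=cv2.resize(s[v-50:v+40,u-60:u+60],(480,360),interpolation=2)
u,v=map(int,proj('s8',(.513,-.265,.06)))
b=cv2.resize(s[v-30:v+30,u-25:u+25],(300,360),interpolation=2)
cv2.imwrite('pics/c8.png',np.hstack([a,b])[:,:,::-1])
E
```

```text
time_s: 21.55
ee_pos: [0.5075, 0.2755, 0.0833]
eef_rot: [-1.569, -0.002, -0.51]
force: [-1.3, -4.7, 12.6]
grip_width: 0.0096
t 21.55 tcp [0.5075 0.2755 0.0833] yaw -29.23 shift [-0.0014  0.0003 -0.0006] spin -2.03 grip 0.0096 F [-1.3 -4.7 12.6]
[-1.35329294  0.30869781  0.60319745]
```

View pics/c8.png

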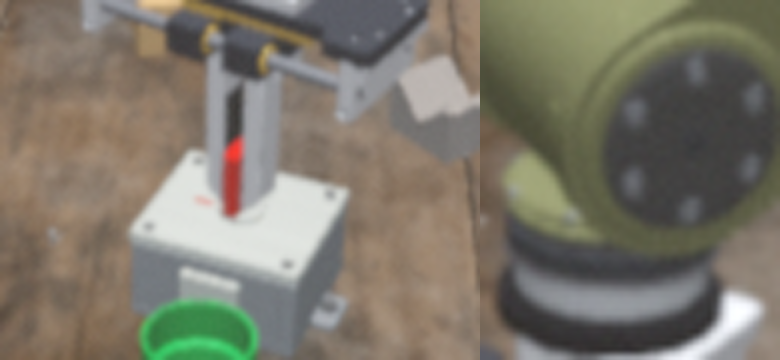

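The bolt has drawn in (it was yellow at the front before), and the moment jumped from 0.22 to 0.60 N m over the last 3°, so the plug is at its stop. Next is a last check of the nested cups and bystanders from the top camera, because the arm hides the cups from the side.

```bash
python3 - <<'E'
from h import *
im,_,_=shot('top','t9'); I,w=cloud('t9'); h=cv2.cvtColor(I,cv2.COLOR_RGB2HSV)
m=(np.hypot(w[...,0]-.513,w[...,1]+.265)<.06)&(h[...,1]>120)&(h[...,0]>18)&(h[...,0]<40)&(w[...,2]>.085)&(w[...,2]<.11)
print(m.sum(),cv2.minEnclosingCircle(w[m][:,:2].astype(np.float32)) if m.any() else 0, np.percentile(w[m][:,2],[50,98]) if m.any() else 0)
I0,_,_,_=load('top0')
for n,(u,v) in dict(gear=(249,152),shaft=(317,146),vb=(246,255),green=(152,209)).items():
    print(n,np.abs(I[v-15:v+15,u-15:u+15].astype(int)-I0[v-15:v+15,u-15:u+15]).mean().round(2))
rel(.506,.2757,.083,-27.2);print(get_obs()['moment'])
E
```

```text
80 ((0.5147722363471985, -0.26542413234710693), 0.028740594163537025) [0.09505096 0.09964962]
gear 1.36
shaft 2.55
vb 1.36
green 44.17
t 21.65 tcp [0.5075 0.2755 0.0833] yaw -29.23 shift [-0.0014  0.0003 -0.0006] spin -2.03 grip 0.0096 F [-0.5 -5.1 13.2]
[-1.35105108  0.24510661  0.65715791]
```

```bash
python3 - <<'E'
from h import *
for f in('side0','s8'):
    I=load(f)[0];h=cv2.cvtColor(I,cv2.COLOR_RGB2HSV);m=(h[...,0]>50)&(h[...,0]<75)&(h[...,1]>180)&(h[...,2]>80);v,u=np.nonzero(m);print(f,m.sum(),u.mean(),v.mean())
workorder.hand_in(); rel(.506,.2757,.083,-27.2);print(get_obs()['moment'])
E
```

```text
side0 2 262.0 280.5
s8 4 272.0 280.5
the job is handed in; nothing more can be done
the job is handed in; nothing more can be done
```

The job is done and handed in at about 21.7 s of robot time, well under the 72 s limit.

- **Cup:** I nested the yellow cup from the lock into the empty yellow cup and let go. At the end the rim measured 57 mm across with its top at about 0.096 m, the height expected for a nested pair. The lower cup had not moved.
- **Key:** I took it from the stand and pushed it fully home past both pins. The grip height was 0.0833 m, the collar sat on the face plate, and the push force rose to 22 N as it bottomed out.
- **Turn:** I turned it about 100° clockwise, which covers the play in the plug. The moment jumped from 0.22 to 0.60 N m over the last 3°, and the bolt drew in, so the plug is at its stop. The job ends with the key gripped at 60 N, held turned, with about 13 N of downward push.
- **Bystanders:** The gear wheel, stepped shaft and V-block look unchanged in the top picture.

**Unconfirmed checks:** The green cup check was not conclusive. The top picture differed there, probably because the arm was over it, and my colour filter on the side pictures found almost no pixels. By eye, the cup is in the same place in the side crops taken before and after the turn. I also wanted to read the state again after handing in, but no further readings were available.

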